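Fit the specimen holder plate on the microscope stage and load a mount

ROBOT

A 6-joint arm with a two-finger parallel gripper is mounted at the origin on the work surface. World frame = base frame: x ahead of the robot, y to its left, z up, the work surface at z = 0. Lengths are in m, angles in rad, forces in N, time in s.
With the tool pointing down it reaches from about 0.35 to 0.975 m from the base axis. Payload 4.9 kg.
Tool frame: the origin (TCP) lies midway between the tips of the shut fingers; the grasp point (between the pads) lies 19 mm behind it; z points along the fingers, y is the line along which they close (so a half turn about z gives the same grasp; the last joint's range is limited). The gripper opens to 85 mm and grips with 20 to 120 N. Pads are 22 mm wide; open, the fingers measure 114 mm over their backs; the gripper's body (76 mm by 85 mm) begins 54 mm behind the grasp point. The pads swing forward as they close: fully open they stand 13 mm farther back than shut.
Start: joints at [1.051, 0.053, 1.613, -0, 1.476, -0.119], TCP at [0.244, 0.575, 0.211] pointing down, gripper open.
Joint ranges: [-3.01, 3.01], [-1.01, 2.22], [0.06, 2.58], [-1.02, 4.17], [0.09, 2.62], [-3.14, 3.14]. Speed limits (rad/s): [2.57, 2.57, 3.14, 3.14, 3.14, 3.14].

INTERFACE

Orientations are given as a rotation vector (axis times angle).
In Python, from station import ctrl gives the robot as it stands. The module is installed in compiled form; this text tells all that it offers.
- The arm moves only by the shell command python3 -m handwheel 'ROWS' [OPENING] [FORCE]. ROWS is JSON, a list of rows, each a list of 2 entries, a list of its own where there are three numbers: the shift along the tool's x, y, z in cm, then the turn, a rotation vector about the tool's x, y, z in rad. In form: [[[tx, ty, tz], [ax, ay, az]], ...]. A call has 1 to 5 rows; each row is the pose to reach, as a shift and turn from the pose commanded when the call began, along the tool's axes at that moment; what a row does not reach only later rows make up. A row lasts 1/8 s, in which the tool goes at most 62.5 mm and 10.7 degrees, less where a joint would pass 70% of its speed; a pose out of reach is approached as far as the arm can. A call with a gripper value outside its range is refused whole. OPENING is the gripper's target within -1 to 1 (shut at 1, half-way at 0, fully open at -1), set as the call begins (- or left out, the last holds). The fingers move at their own pace and stop on an object; FORCE is the grip in N (left out, the last holds). Time passes only in rows, so rows that repeat a pose let the fingers close. It gives the time, the measured TCP pose, the force, the opening and the grip force at its end, in the units of the state.
- ctrl.get_obs(): the state, without advancing time (a new reading comes with each control period).
- ctrl.get_image(name): name is "side" or "top"; returns the picture (480x640x3 uint8, blue, green, red); there is no depth.
- ctrl.calibration(name): a dict with "fx", "fy", "cx", "cy" (pixels), "R" (3x3) and "t" (3): a world point X has camera coordinates R X + t. Camera axes: x right, y down, z forward; pixel columns grow to the right and rows downward; lengths in m; the calibration is good to about 2 mm. A picture is of the moment at which its call begins. calibration takes no time and is no camera call.
- ctrl.finish_job(): hands the job in; it is judged then, once.
Trained networks look in the newest picture that a camera, given by its name, has taken for a name from the list of things; names that differ only in an ending like _2 or _b are one class to them, and where a whole thing is asked for, a point or a joint stands for the part that bears it (a point fixed in the world has none). Each returns a list of dicts, best first, with "score" (0 to 1); they miss things now and then, are a little off and sometimes report something else, mostly with a low value. They report only what shows in the picture. A call takes as long as a camera call. They do not tell look-alikes from the thing itself.
- ctrl.look_for(camera, query): "position" ([column, row] in pixels, amid what is visible of it).
- ctrl.landmark_of(camera, query): "position" ([column, row] in pixels: a listed point, or the origin of a listed thing).
The state is a dict: "t": time; "q": joint angles; "dq": joint speeds; "effort": joint torques, N m; "tool_pos": TCP position; "tool_rot": TCP orientation; "contact_force": force on the tool from outside, world axes, zero at the start; "wrist_torque": the same for the moment, N m; "opening": finger opening in m; "grip_force": force on a finger pad.
Only numpy, scipy, OpenCV 4.12 (cv2) and the standard library are available. Lean on these libraries where they do the work, as an engineer would, in place of code of your own. Each camera call takes 0.05 s, during which the arm holds its last target. There are 200 camera calls.

TASK

Lower the aluminium holder plate over the two brass pins of the black microscope stage until it rests flush on the stage top. Then load the red round specimen mount from the mat into the plate's round nest so that it stands fully home. Set both down rather than dropping them, let go, and leave the other two things on the mat, the vial and the objective where they are.

Things in the scene. Friction and masses are not known exactly. Their poses are not given: they have to be found in the camera images.
- stage: fixed low microscope stage, dark, base 200 (x) x 130 (y) mm, black flat top 190 x 115 mm, 40 mm above the bench, with two brass pins; origin on the bench under its centre, z up. A red dot on the top marks the corner (72, -28) mm. A small knob sticks out 30 mm from its -y side at x = -50 mm, below the top. Its x axis and the plate's start within 0.8 rad of one another
- stage_top (a point): centre of the stage's flat black top, 40 mm above the stage origin; same axes as the stage
- stage_pin_a (a point): tip of pin A, at stage (-72, 0) mm: 8 mm diameter, 16 mm above the stage top, straight for 10 mm, then tapering to 3 mm at the tip
- stage_pin_b (a point): tip of pin B, at stage (72, 28) mm; same form as pin A
- plate: loose aluminium holder plate, 170 (x) x 90 (y) x 12 mm, about 0.45 kg, flat on the bench; origin at the centre of its underside, z up. Two through holes, a round and a square nest, a blue rib in the middle as handle. It fits one way round: seated, its axes lie along the stage's, its origin at the stage top's centre, its red dot (72, -28 mm) at the stage's red dot
- plate_grip (a point): middle of the plate's blue upright rib, 36 mm above the underside. The rib is 14 mm thick (plate x), 50 mm long (plate y) and reaches from 12 to 46 mm above the underside, over the centre of mass: close the fingers along plate x
- plate_hole_a (a point): centre of hole A (12 mm diameter, through) on the plate's underside, at plate (-72, 0) mm, for pin A
- plate_hole_b (a point): centre of hole B (12 mm diameter, through) on the plate's underside, at plate (72, 28) mm, for pin B
- round_nest (a point): centre of the round nest's floor, at plate (46, 0, 5) mm; 34 mm diameter, 7 mm deep, open above. (The square nest, 29 x 29 mm, at plate (-46, 0) mm stays empty.)
- round_mount: loose red round resin specimen mount with a steel disc in its top, 30 mm diameter, 30 mm high, 40 g, upright on a 3 mm black rubber mat at the robot's right; origin at the centre of its underside. At least 25 mm free all round. Seated it stands 23 mm proud of the plate top
- square_mount: green square specimen mount, 25 x 25 x 30 mm, on the mat; not to be moved; origin at the centre of its underside
- gauge_ring: steel ring, 34 mm outside, 20 mm inside, 14 mm high, on the mat; not to be moved; origin at the centre of its underside
- vial: amber glass vial with a white cap, 28 mm diameter, 50 mm high, on the far side of the work area; not to be moved; origin at the centre of its underside
- objective: dark microscope objective standing on end, 40 mm diameter, 58 mm high, at the robot's left; not to be moved; origin at the centre of its underside
Not all that is in view belongs to the job. Of the things that look like the round_mount, take the one that is farthest to the robot's right at the start.

How it is judged:
On the way, in this order (a step that is already met when the one before it is completed fails the run):
1. the plate lies flush on the stage, over both pins (z of plate in the frame of stage_top below 0.003 m and horizontal distance between plate and stage_top below 0.005 m and angle between the x axis of plate and the x axis of stage, either way round below 0.07 rad and angle between plate's own z axis and vertical below 0.03 rad), for 0.2 s.
2. the round mount stands home in the round nest (horizontal distance between round_mount and round_nest below 0.004 m and z of round_mount in the frame of round_nest below 0.002 m and angle between round_mount's own z axis and vertical below 0.06 rad), for 0.2 s.
At the end, for the whole second after the job is handed in: the plate lies flush on the stage top (within 3 mm in height, level within 0.03 rad), centred within 5 mm with each hole within 6 mm of its pin, and the round mount stands upright on the floor of the round nest (within 2 mm in height, 4 mm sideways), both at rest (all of step 2 and z of plate in the frame of stage_top between -0.003 and 0.003 m and horizontal distance between plate and stage_top below 0.005 m and horizontal distance between plate_hole_a and stage_pin_a below 0.006 m and horizontal distance between plate_hole_b and stage_pin_b below 0.006 m and angle between plate's own z axis and vertical below 0.03 rad and linear speed of each of plate, round_mount below 0.02 m/s); the robot touches nothing.
It fails at once if the plate is dropped (falls freely faster than 0.6 m/s) (linear speed of plate above 0.6 m/s and contact force between the fingers and plate below 0.1 N).
It fails at once if the round mount is dropped (falls freely faster than 0.6 m/s) (linear speed of round_mount above 0.6 m/s and contact force between the fingers and round_mount below 0.1 N).
It fails at once if the square mount, the ring, the vial or the objective is moved by more than 30 mm (distance of any of square_mount, gauge_ring, vial, objective from where it was at the start of the episode above 0.03 m).
It also fails if it takes over 58 s, if anything falls off the work surface, if the arm or the gripper's body presses on something with over 40 N, if the wrist force passes 120 N, or if a joint passes its speed limit or range.

## Working session

There is one attempt and no reset: what is moved stays moved. The work goes in short steps, Python scripts to look and compute and a shell command to move; the robot and the scene stay as the last step left them, time stands still between calls to the robot, and variables do not carry over. Pictures are saved under pics/ and viewed, at most 10 in all, crops included, and the job is handed in when it is done.

```bash
mkdir -p pics; cat > h.py <<'E'
import numpy as np, cv2
from station import ctrl
from scipy.spatial.transform import Rotation as Ro
def cal(n):
    c=ctrl.calibration(n); return c,np.array(c["R"]),np.array(c["t"]).ravel()
def ray(n,px,z):
    c,R,t=cal(n); d=R.T@np.array([(px[0]-c["cx"])/c["fx"],(px[1]-c["cy"])/c["fy"],1]); o=-R.T@t
    return o+d*(z-o[2])/d[2]
def proj(n,X):
    c,R,t=cal(n); p=R@np.array(X)+t; return np.array([c["fx"]*p[0]/p[2]+c["cx"],c["fy"]*p[1]/p[2]+c["cy"]])
def shift(target,yaw_y=None):
    """print tool-frame shift in cm to target; yaw_y: world angle desired for tool y"""
    o=ctrl.get_obs(); R=Ro.from_rotvec(o["tool_rot"]).as_matrix()
    print("pos",np.round(o["tool_pos"],4),"shift cm",np.round(100*R.T@(np.array(target)-o["tool_pos"]),2))
    print("tool axes",np.round(R,3).tolist())
    if yaw_y is not None:
        a=np.arctan2(R[1,1],R[0,1]); d=(yaw_y-a+np.pi/2)%np.pi-np.pi/2
        print("turn about tool z",round(-d if R[2,2]<0 else d,3), "q6",o["q"][5])
E
python3 - <<'E'
from h import *
for n in("top","side"):
    cv2.imwrite(f"pics/{n}0.png",ctrl.get_image(n)); c,R,t=cal(n); print(n,np.round(-R.T@t,3),c["fx"],np.round(R,2).tolist())
for n in("top","side"):
  for q,z in(("plate_grip",.036),("plate_hole_a",0),("plate_hole_b",0),("plate",0),("stage_top",.04),("stage_pin_a",.056),("stage_pin_b",.056),("round_mount",.003),("round_nest",.005)):
    for d in ctrl.landmark_of(n,q)[:4]:
        print(n,q,round(d["score"],2),np.round(d["position"],1),np.round(ray(n,d["position"],z),4)[:2])
E
```

```text
top [0.302 0.025 1.114] 514.7992092826565 [[-0.05, -1.0, -0.0], [-0.98, 0.05, -0.2], [0.2, -0.01, -0.98]]
side [ 0.13  -0.694  0.682] 449.2778618904346 [[0.88, -0.47, -0.01], [-0.29, -0.52, -0.8], [0.37, 0.71, -0.6]]
top plate_grip 0.72 [364.3 254.2] [ 0.4827 -0.0832]
top plate_hole_a 0.81 [356.7 282.1] [ 0.4283 -0.066 ]
top plate_hole_a 0.74 [484.2 245.2] [ 0.495  -0.3517]
top plate_hole_a 0.66 [358.7 218.6] [ 0.5695 -0.0801]
top plate_hole_b 0.81 [356.7 282.1] [ 0.4283 -0.066 ]
top plate_hole_b 0.74 [484.2 245.2] [ 0.495  -0.3517]
top plate_hole_b 0.66 [358.7 218.6] [ 0.5695 -0.0801]
top plate 0.85 [364.6 251.1] [ 0.4956 -0.088 ]
top stage_top 0.66 [230.3 260.4] [0.4835 0.2007]
top stage_pin_a 0.86 [213.1 227.6] [0.5527 0.2331]
top stage_pin_a 0.7 [232.7 295.2] [0.4083 0.1944]
top stage_pin_b 0.86 [213.1 227.6] [0.5527 0.2331]
top stage_pin_b 0.7 [232.7 295.2] [0.4083 0.1944]
top round_mount 0.6 [476.2 283.9] [ 0.4107 -0.3234]
top round_mount 0.58 [430.2 259. ] [ 0.4701 -0.2295]
top round_mount 0.53 [439.3 338.3] [ 0.2999 -0.2323]
top round_mount 0.52 [437.4 305.6] [ 0.3686 -0.2351
[... 355 characters left out ...]
0.5685 -0.0826]
side plate_hole_b 0.64 [293.9 299.4] [ 0.4191 -0.0725]
side plate 0.78 [327.5 292.6] [ 0.4921 -0.0892]
side stage_top 0.34 [404.9 383.1] [ 0.4757 -0.3707]
side stage_pin_a 0.74 [239.3 218. ] [0.4039 0.192 ]
side stage_pin_a 0.6 [286.1 193.8] [0.554  0.2378]
side stage_pin_a 0.19 [435.9 355.7] [ 0.5471 -0.3608]
side stage_pin_b 0.74 [239.3 218. ] [0.4039 0.192 ]
side stage_pin_b 0.6 [286.1 193.8] [0.554  0.2378]
side stage_pin_b 0.19 [435.9 355.7] [ 0.5471 -0.3608]
side round_mount 0.75 [308.6 359.6] [ 0.3717 -0.2271]
side round_mount 0.67 [273.4 385.5] [ 0.2918 -0.246 ]
side round_mount 0.55 [357.5 390. ] [ 0.4155 -0.3239]
side round_mount 0.52 [351.6 339.8] [ 0.4661 -0.226 ]
```

View pics/top0.png

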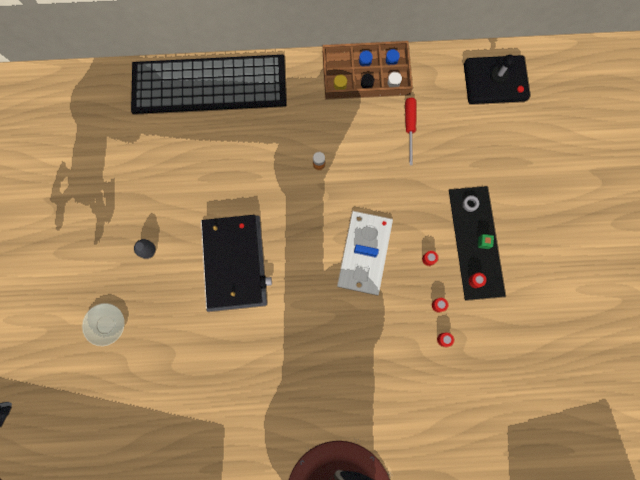

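View pics/side0.png

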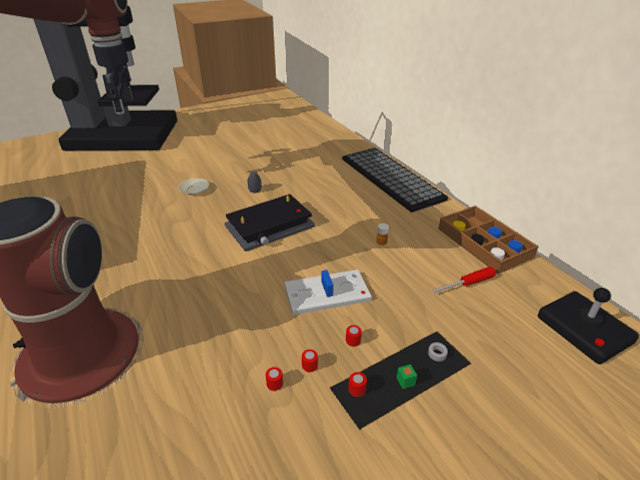

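The top view shows the stage at px (233,262), with its pins at (213,228) and (233,295) and its red dot at (242,226). The plate is at (365,252), the target mount on the mat at (478,280), and the look-alikes are off the mat. The side view agrees with this.

Estimated poses:

| Item | Centre x, y (m) | Yaw (rad) |
|---|---|---|
| Plate | (.493, -.088) | -.275 |
| Stage | (.478, .199) | +.089 |

```bash
cat >> h.py <<'E'
def fit(pts,yaw=True):
    """pts: list (camera,px,local xyz): least squares pose x,y,yaw at base z z0"""
    pass
E
python3 - <<'E'
from h import *
shift([.493,-.088,.15],-.275)
print(ctrl.get_obs()["opening"],ctrl.get_obs()["t"])
E
```

```text
pos [0.2438 0.5755 0.2106] shift cm [-48.83 -51.37   6.06]
tool axes [[-0.921, 0.39, 0.0], [0.39, 0.921, -0.0], [-0.0, 0.0, -1.0]]
turn about tool z 1.445 q6 -0.11899254409124675
0.08546117082323781 1.0
```

```bash
python3 -m handwheel '[[[-48.8,-51.4,5],[0,0,1.445]],[[-48.8,-51.4,5],[0,0,1.445]],[[-48.8,-51.4,5],[0,0,1.445]],[[-48.8,-51.4,5],[0,0,1.445]],[[-48.8,-51.4,5],[0,0,1.445]]]' -1 60; python3 -c "
from h import *
shift([.493,-.088,.15],-.275)"
```

```text
t: 1.62
tool_pos: [0.3537, 0.2818, 0.1887]
tool_rot: [1.955, 2.458, 0.001]
contact_force: [0.9, -0.5, 0.9]
opening: 0.0855
grip_force: 0.0
pos [0.3537 0.2818 0.1887] shift cm [-39.17   5.25   3.88]
tool axes [[-0.225, 0.974, 0.001], [0.974, 0.225, 0.0], [0.0, 0.001, -1.0]]
turn about tool z 0.502 q6 0.2812380155248098
```

```bash
python3 -m handwheel '[[[-39.2,5.3,3.9],[0,0,0.5]],[[-39.2,5.3,3.9],[0,0,0.5]],[[-39.2,5.3,3.9],[0,0,0.5]],[[-39.2,5.3,3.9],[0,0,0.5]],[[-39.2,5.3,3.9],[0,0,0.5]]]'; python3 -m handwheel '[[[0,0,0],[0,0,0]]]'; python3 -c "
from h import *
shift([.493,-.088,.15],-.275)"
```

```text
t: 2.25
tool_pos: [0.4654, -0.0088, 0.1583]
tool_rot: [2.497, 1.904, 0.002]
contact_force: [0.3, 0.7, 0.5]
opening: 0.0854
grip_force: 0.0
t: 2.38
tool_pos: [0.4653, -0.0103, 0.1576]
tool_rot: [-2.504, -1.897, 0.001]
contact_force: [-0.2, -0.7, 0.5]
opening: 0.0855
grip_force: 0.0
pos [ 0.4653 -0.0103  0.1576] shift cm [-6.73  4.77  0.77]
tool axes [[0.271, 0.963, -0.001], [0.963, -0.271, -0.0], [-0.001, -0.001, -1.0]]
turn about tool z 0.001 q6 0.0923341494851291
```

```bash
python3 -m handwheel '[[[-6.7,4.8,0.5],[0,0,0]],[[-6.7,4.8,0.5],[0,0,0]],[[-6.7,4.8,5],[0,0,0]],[[-6.7,4.8,10],[0,0,0]],[[-6.7,4.8,12],[0,0,0]]]';python3 -m handwheel '[[[0,0,1],[0,0,0]],[[0,0,2],[0,0,0]],[[0,0,2],[0,0,0]]]';  python3 - <<'E'
from h import *
shift([.493,-.088,.018],-.275)
im=ctrl.get_image("side");cv2.imwrite("pics/s1.png",cv2.resize(im[200:360,220:440],None,fx=3,fy=3))
E
```

```text
t: 3.0
tool_pos: [0.4908, -0.082, 0.0345]
tool_rot: [-2.493, -1.903, 0.004]
contact_force: [-0.9, -0.7, 0.4]
opening: 0.0849
grip_force: 0.0
t: 3.38
tool_pos: [0.4935, -0.0837, 0.0181]
tool_rot: [-2.497, -1.906, -0.0]
contact_force: [-0.2, -0.4, -0.3]
opening: 0.0854
grip_force: 0.0
pos [ 0.4935 -0.0837  0.0181] shift cm [-0.42  0.06  0.01]
tool axes [[0.264, 0.965, 0.0], [0.965, -0.264, 0.0], [0.0, 0.0, -1.0]]
turn about tool z 0.008 q6 -0.049859975845590175
```

View pics/s1.png

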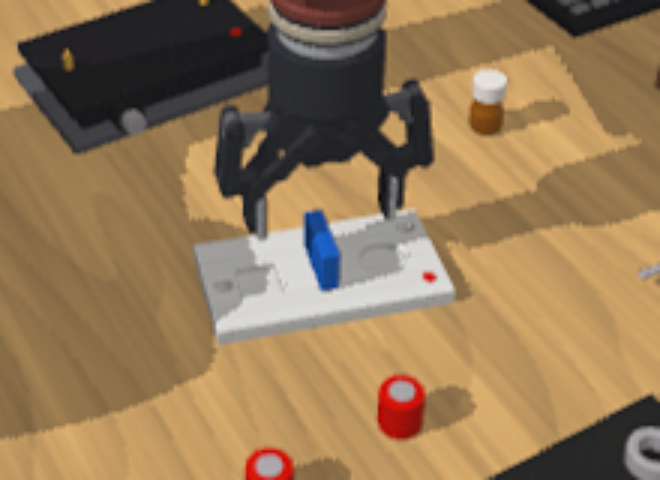

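The open fingers straddle the blue rib, well centred, with the rib at about (322,250) in the crop. I'll nudge −4 mm along tool x and close.

```bash
python3 -m handwheel '[[[-0.3,0,0],[0,0,0]],[[-0.3,0,0],[0,0,0]],[[-0.3,0,0],[0,0,0]],[[-0.3,0,0],[0,0,0]],[[-0.3,0,0],[0,0,0]]]' 1 80; python3 -m handwheel '[[[0,0,0],[0,0,0]],[[0,0,0],[0,0,0]],[[0,0,0],[0,0,0]],[[0,0,0],[0,0,0]]]'; python3 -c "
from h import *
shift([.4777,.1994,.13],.089)"
```

```text
t: 4.05
tool_pos: [0.4923, -0.0869, 0.0183]
tool_rot: [-2.497, -1.905, 0.001]
contact_force: [-3.9, 0.7, 5.4]
opening: 0.0114
grip_force: 78.7
t: 4.55
tool_pos: [0.4923, -0.0868, 0.0183]
tool_rot: [-2.497, -1.905, 0.001]
contact_force: [-3.6, 0.6, 5.8]
opening: 0.0112
grip_force: 78.7
pos [ 0.4923 -0.0868  0.0183] shift cm [ 27.22  -8.98 -11.16]
tool axes [[0.264, 0.964, -0.001], [0.964, -0.264, 0.0], [-0.0, -0.001, -1.0]]
turn about tool z -0.356 q6 -0.05600957577160836
```

```bash
python3 -m handwheel '[[[0,0,-2],[0,0,0]],[[0,0,-5],[0,0,0]],[[0,0,-8.5],[0,0,0]],[[4,-1.3,-9],[0,0,-0.1]],[[9,-3,-9],[0,0,-0.2]]]'; python3 -m handwheel '[[[4.5,-1.5,0],[0,0,-0.1]],[[9,-3,0],[0,0,-0.16]],[[13,-4.3,0],[0,0,-0.16]]]'; python3 -m handwheel '[[[0,0,0],[0,0,0]],[[0,0,0],[0,0,0]]]'; python3 -c "
from h import *
shift([.4777,.1994,.11],.089)"
```

```text
t: 5.18
tool_pos: [0.4873, 0.0083, 0.1075]
tool_rot: [2.294, 2.146, 0.001]
contact_force: [0.2, 0.8, -6.2]
opening: 0.0112
grip_force: 79.1
t: 5.55
tool_pos: [0.4514, 0.1418, 0.1059]
tool_rot: [-2.114, -2.321, 0.003]
contact_force: [0.4, 0.9, -5.7]
opening: 0.0111
grip_force: 79.1
t: 5.8
tool_pos: [0.4525, 0.1401, 0.1066]
tool_rot: [-2.115, -2.322, 0.003]
contact_force: [0.4, -0.3, -5.4]
opening: 0.0112
grip_force: 79.1
pos [0.4525 0.1401 0.1066] shift cm [ 5.67  3.06 -0.35]
tool axes [[-0.093, 0.996, -0.002], [0.996, 0.093, -0.001], [-0.001, -0.002, -1.0]]
turn about tool z 0.004 q6 0.05041981095692564
```

```bash
python3 -m handwheel '[[[4,2.2,0.5],[0,0,0]],[[5.7,3.1,1],[0,0,0]],[[5.7,3.1,1.2],[0,0,0]],[[5.7,3.1,1.2],[0,0,0]],[[5.7,3.1,1.2],[0,0,0]]]'; python3 - <<'E'
from h import *
for n in("top","side"):
    im=ctrl.get_image(n); cv2.imwrite(f"pics/{n}2.png",im)
t=cv2.imread("pics/top0.png");s=cv2.imread("pics/side0.png");t2=cv2.imread("pics/top2.png");s2=cv2.imread("pics/side2.png")
f=lambda a,x,y:cv2.resize(a[y:y+100,x:x+133],(400,300),interpolation=cv2.INTER_CUBIC)
cv2.imwrite("pics/m.png",np.vstack([np.hstack([f(t,168,212),f(t2,168,212)]),np.hstack([f(s,205,165),f(s2,205,165)])]))
c=np.array([.4777,.1994,0]);y=.089;R=np.array([[np.cos(y),-np.sin(y),0],[np.sin(y),np.cos(y),0],[0,0,1]])
for n,im in(("top",t),("side",s)):
    h=cv2.cvtColor(im,cv2.COLOR_BGR2HSV)
    for nm,l,lo,hi in(("A",(-.072,0,.05),(12,110,90),(32,255,255)),("B",(.072,.028,.05),(12,110,90),(32,255,255)),("dot",(.072,-.028,.04),(170,120,80),(190,255,255))):
        p=proj(n,c+R@np.array(l)); x0,y0=np.round(p).astype(int)-9
        hh=h[y0:y0+19,x0:x0+19].astype(int); H=hh[...,0]+(180*(hh[...,0]<10) if nm=="dot" else 0)
        m=(H>=lo[0])&(H<=hi[0])&(hh[...,1]>=lo[1])&(hh[...,2]>=lo[2]); v,u=np.nonzero(m)
        print(n,nm,"pred",np.round(p,1),"seen",len(u),np.round([u.mean()+x0,v.mean()+y0],1) if len(u) else None)
for n in("top","side"):
  for q in("plate_hole_a","plate_grip","stage_pin_a","round_nest"):
    for d in ctrl.landmark_of(n,q)[:3]: print(n,q,round(d["score"],2),np.round(d["position"],1))
shift([.4777,.1994,.095],.089)
E
```

```text
t: 6.42
tool_pos: [0.4788, 0.199, 0.0958]
tool_rot: [2.118, 2.32, -0.001]
contact_force: [1.0, -0.1, -5.8]
opening: 0.0111
grip_force: 79.3
top A pred [233.9 296.5] seen 14 [232.4 293.7]
top B pred [213.4 230.9] seen 16 [214.4 227.8]
top dot pred [240.4 228.3] seen 25 [241.  225.4]
side A pred [240.2 219.6] seen 24 [239.9 217.9]
side B pred [284.5 197.1] seen 175 [283.7 192.4]
side dot pred [295.8 209.9] seen 11 [298. 210.]
top plate_grip 0.33 [319.3 166.4]
top round_nest 0.87 [227.  236.4]
side plate_hole_a 0.63 [286. 188.]
side plate_hole_a 0.58 [239.6 210.7]
side plate_hole_a 0.57 [436.3 355.3]
side plate_grip 0.89 [264.9 191.4]
side stage_pin_a 0.96 [287.8 192.4]
side stage_pin_a 0.7 [241.2 219.4]
side round_nest 0.97 [282.5 195.6]
pos [0.479 0.2   0.096] shift cm [-0.05 -0.13  0.1 ]
tool axes [[-0.092, 0.996, 0.0], [0.996, 0.092, -0.0], [-0.0, 0.0, -1.0]]
turn about tool z 0.004 q6 0.15965674062250018
```

View pics/m.png

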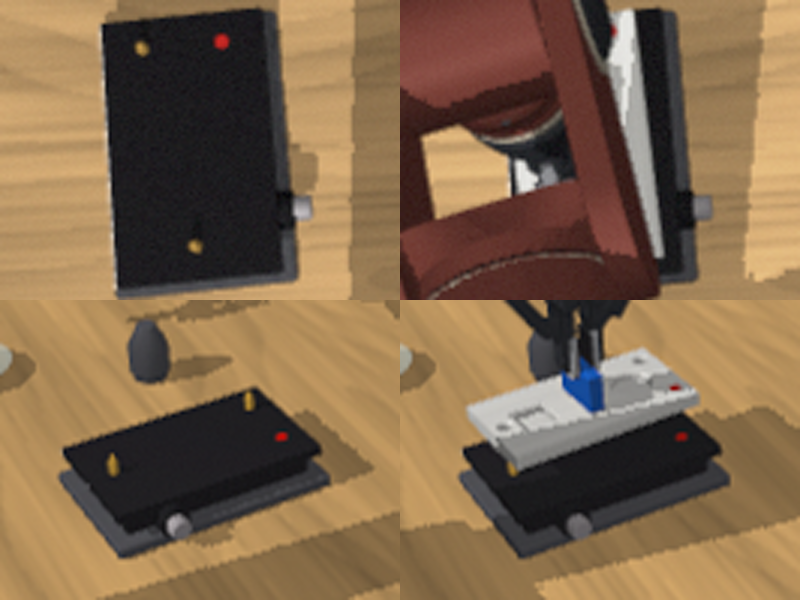

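Top right, the arm hides the plate. In the side view the held plate is clear over the stage: hole A at crop (485,430), hole B at (638,361), red dot at (676,387), and the pins and dot from before. I'll compare plate and stage in the side camera alone so the calibration bias cancels.

```bash
cat > m.py <<'E'
from h import *
from scipy.optimize import least_squares
def comp(im,p,kind,r=5):
    x0,y0=np.round(p).astype(int)-r; w=im[y0:y0+2*r+1,x0:x0+2*r+1].astype(float)
    b,g,rd=w[...,0],w[...,1],w[...,2]
    if kind=="brass": k=np.clip(rd-b-25,0,None)
    if kind=="red": k=np.clip(rd-g-40,0,None)
    if kind=="dark":
        s=w.sum(2); k=np.clip(np.percentile(s,70)*.93-s,0,None)
    m=(k>.3*k.max()).astype(np.uint8); n,lab,st,ce=cv2.connectedComponentsWithStats(m,connectivity=4)
    i=min(range(1,n),key=lambda i:np.hypot(*(ce[i]-r))-0.3*st[i,4]**.5)
    v,u=np.nonzero(lab==i); ww=k[v,u]; return np.array([x0+(u*ww).sum()/ww.sum(),y0+(v*ww).sum()/ww.sum()]),len(u)
def pose(n,L,P,x0):
    def f(x):
        c,s=np.cos(x[2]),np.sin(x[2])
        return np.concatenate([proj(n,[x[0]+c*l[0]-s*l[1],x[1]+s*l[0]+c*l[1],l[2]])-p for l,p in zip(L,P)])
    r=least_squares(f,x0); return r.x,np.round(r.fun,1)
E
python3 - <<'E'
from m import *
s,s2,t=[cv2.imread(f"pics/{k}.png") for k in("side0","side2","top0")]
LS=[(-.072,0,.048),(.072,.028,.048),(.072,-.028,.04)]
P=[]
for p,k in(((242,219),"brass"),((287.5,198),"brass"),((298,210),"red")): q=comp(s,p,k); print(q); P.append(q[0])
S,r=pose("side",LS,P,[.478,.2,.09]);print("stage side",np.round(S,4),r)
PT=[comp(t,p,k)[0] for p,k in(((232,294),"brass"),((214,228),"brass"),((241,225),"red"))]
ST,r=pose("top",LS,PT,[.478,.2,.09]);print("stage top",np.round(ST,4),r)
g=lambda u,v:(205+(u-399.5)/3.0075-.5,165+(v-299.5)/3-.5)
z=.0777+.012; LP=[(-.072,0,z),(.072,.028,z),(.072,-.028,z)]; Q=[]
for p,k in((g(485,430),"dark"),(g(638,361),"dark"),(g(676,387),"red")): q=comp(s2,p,k,4); print(np.round(p,1),q); Q.append(q[0])
X,r=pose("side",LP,Q,[.478,.2,.09]);print("plate side",np.round(X,4),r)
X2,r=pose("side",LP,[g(485,430),g(638,361),g(676,387)],[.478,.2,.09]);print("plate side(eye)",np.round(X2,4),r)
for nm,im,ps in(("side",s,((294,299),(356,278),(363,292))),("top",t,((359,284.5),(359.5,218.5),(384,223)))):
    Q=[comp(im,p,k,4) for p,k in zip(ps,("dark","dark","red"))]; print([np.round(q[0],1) for q in Q],pose(nm,[(-.072,0,.012),(.072,.028,.012),(.072,-.028,.012)],[q[0] for q in Q],[.493,-.088,-.275]))
E
```

```text
(array([241.95461912, 219.51620746]), 19)
(array([287.71081941, 195.6805887 ]), 40)
(array([298.10965435, 210.12038141]), 8)
stage side [0.4846 0.2005 0.0588] [ 0.4 -0.7 -0.4  1.5 -0.  -0.6]
stage top [0.4841 0.2    0.0538] [ 0.1 -0.1 -0.1 -0.2  0.   0.3]
[232.9 208. ] (array([231.52287084, 211.21087571]), 14)
[283.8 185. ] (array([283.6231759 , 184.79742664]), 6)
[296.4 193.7] (array([295.86574074, 194.        ]), 3)
plate side [0.4679 0.192  0.0615] [ 3.9 -3.  -1.4  1.8 -2.7  2.3]
plate side(eye) [0.4718 0.197  0.0344] [ 3.  -1.5 -0.4  0.6 -2.7  1.7]
[array([295.5, 295.4]), array([353.7, 275.4]), array([362.6, 291.9])] (array([ 0.48962938, -0.09075784, -0.23016022]), array([-1.2,  0.4,  0.6, -0.6,  0.6, -0.1]))
[array([358.6, 284. ]), array([358.7, 218.3]), array([383.7, 222.8])] (array([ 0.49162003, -0.08749894, -0.2607596 ]), array([ 0.1,  0.3, -0. , -0.5, -0. ,  0.2]))
```

```bash
python3 - <<'E'
from m import *
s=cv2.imread("pics/side2.png"); x0,y0,w,h=220,165,100,75;k=8
o=cv2.resize(s[y0:y0+h,x0:x0+w],None,fx=k,fy=k,interpolation=cv2.INTER_CUBIC)
c,q=np.cos(.0921),np.sin(.0921)
for l in[(-.072,0,.012),(.072,.028,.012),(.072,-.028,.012),(-.085,-.045,.012),(.085,-.045,.012),(.085,.045,.012),(-.085,.045,.012),(-.085,-.045,0),(.085,-.045,0),(.046,0,.012)]:
    p=proj("side",[.479+c*l[0]-q*l[1],.2+q*l[0]+c*l[1],.0777+l[2]]); print(l,np.round(p,1))
    cv2.drawMarker(o,tuple(int(v) for v in (p-[x0,y0]+.5)*k),(255,0,255),cv2.MARKER_CROSS,14,1)
cv2.imwrite("pics/o.png",o)
E
```

```text
(-0.072, 0, 0.012) [239.  205.9]
(0.072, 0.028, 0.012) [284.1 183.9]
(0.072, -0.028, 0.012) [295.5 193.2]
(-0.085, -0.045, 0.012) [242.6 216.2]
(0.085, -0.045, 0.012) [303.5 194.6]
(0.085, 0.045, 0.012) [285.  179.8]
(-0.085, 0.045, 0.012) [226.1 199.3]
(-0.085, -0.045, 0) [243.1 220.5]
(0.085, -0.045, 0) [303.6 198.6]
(0.046, 0, 0.012) [281.  191.4]
```

View pics/o.png

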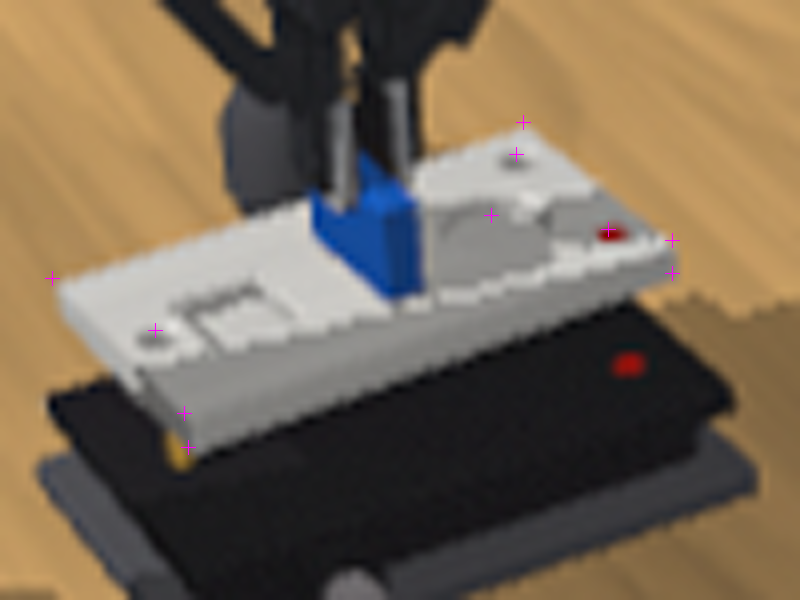

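The plate sits where the tool pose predicts, within about 1 px. Holes are at crop (154,341) and (515,162), and the dot is at (612,234). I'll refit with these points.

```bash
python3 - <<'E'
from m import *
s=cv2.imread("pics/side0.png")
z=.0777+.012; LP=[(-.072,0,z),(.072,.028,z),(.072,-.028,z)]
P,r=pose("side",LP,[(238.75,207.1),(283.9,184.75),(296,193.75)],[.478,.2,.09]); print("plate",np.round(P,4),r)
for b in((287.7,198.2),comp(s,(287.5,198.5),"brass",3)[0]):
  S,r=pose("side",[(-.072,0,.048),(.072,.028,.048),(.072,-.028,.04)],[(241.95,219.5),b,(298.1,210.1)],[.478,.2,.09]); print(b,"stage",np.round(S,4),r,"diff mm",np.round((S-P)*1000,1))
shift([.4841,.2000,.095],.0538)
E
```

```text
plate [0.4773 0.1958 0.1004] [ 0.3 -0.1  0.1 -0.1 -0.4  0.2]
(287.7, 198.2) stage [0.483  0.1975 0.0468] [ 0.1 -0.1 -0.1 -0.2  0.   0.3] diff mm [  5.8   1.7 -53.7]
[287.20108696 198.18115942] stage [0.4827 0.1976 0.0549] [ 0.1  0.1  0.1 -0.3 -0.1  0.2] diff mm [  5.4   1.8 -45.6]
pos [0.479 0.2   0.096] shift cm [-0.05  0.51  0.1 ]
tool axes [[-0.092, 0.996, 0.0], [0.996, 0.092, -0.0], [-0.0, 0.0, -1.0]]
turn about tool z 0.039 q6 0.15965674062250018
```

```bash
python3 -m handwheel '[[[0.07,0.58,0],[0,0,0.042]],[[0.07,0.58,0.7],[0,0,0.042]],[[0.07,0.58,1.5],[0,0,0.042]],[[0.07,0.58,2.2],[0,0,0.042]],[[0.07,0.58,2.4],[0,0,0.042]]]'; python3 -m handwheel '[[[0,0,0.2],[0,0,0]],[[0,0,0.4],[0,0,0]],[[0,0,0.4],[0,0,0]]]'; python3 -c "
from h import *
shift([.4847,.2012,.0583],.05)"
```

```text
t: 7.55
tool_pos: [0.4838, 0.2011, 0.0707]
tool_rot: [-2.164, -2.276, 0.003]
contact_force: [-0.3, -0.2, -5.3]
opening: 0.0109
grip_force: 79.3
t: 7.92
tool_pos: [0.4846, 0.2013, 0.068]
tool_rot: [-2.165, -2.277, 0.0]
contact_force: [-0.0, 0.7, -5.1]
opening: 0.0107
grip_force: 79.3
pos [0.4846 0.2013 0.068 ] shift cm [-0.01  0.01  0.97]
tool axes [[-0.051, 0.999, -0.0], [0.999, 0.051, -0.0], [-0.0, -0.0, -1.0]]
turn about tool z 0.001 q6 0.20118032992400217
```

```bash
python3 -m handwheel '[[[0,0,0.2],[0,0,0]],[[0,0,0.4],[0,0,0]],[[0,0,0.4],[0,0,0]]]';  python3 -m handwheel '[[[0,0,0.2],[0,0,0]],[[0,0,0.4],[0,0,0]],[[0,0,0.4],[0,0,0]]]'
```

```text
t: 8.3
tool_pos: [0.4844, 0.2012, 0.0636]
tool_rot: [-2.164, -2.277, 0.001]
contact_force: [-0.0, -0.8, -5.2]
opening: 0.0112
grip_force: 79.3
t: 8.68
tool_pos: [0.4844, 0.2012, 0.0596]
tool_rot: [-2.164, -2.277, 0.001]
contact_force: [-0.0, 0.3, -5.7]
opening: 0.011
grip_force: 79.3
```

```bash
python3 -m handwheel '[[[0,0,0.1],[0,0,0]],[[0,0,0.1],[0,0,0]],[[0,0,0.14],[0,0,0]],[[0,0,0.14],[0,0,0]]]'; python3 - <<'E'
from m import *
im=ctrl.get_image("side");cv2.imwrite("pics/s3.png",cv2.resize(im[165:240,220:320],None,fx=8,fy=8,interpolation=cv2.INTER_CUBIC))
E
```

```text
t: 9.18
tool_pos: [0.4847, 0.2013, 0.0586]
tool_rot: [2.165, 2.277, 0.0]
contact_force: [1.6, 0.3, -5.3]
opening: 0.011
grip_force: 79.3
```

View pics/s3.png

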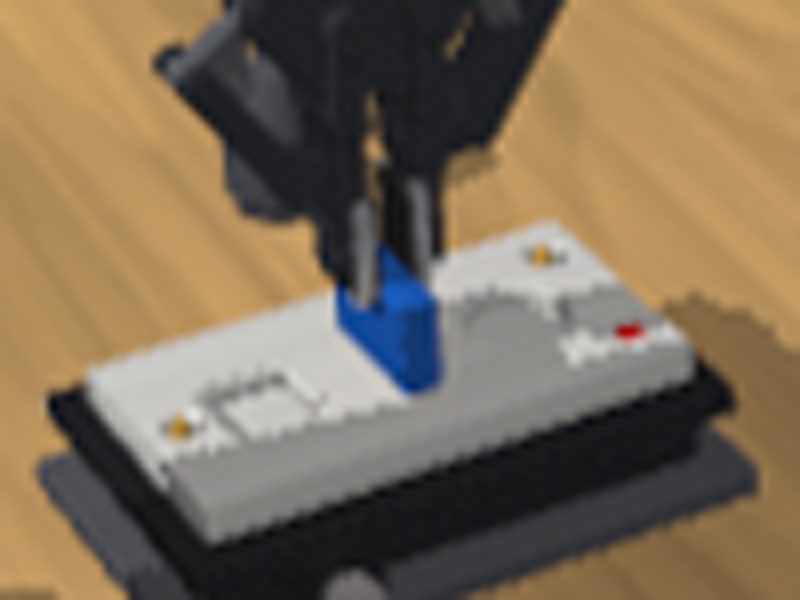

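Both brass pin tips show through their holes at crop (180,427) and (541,255), and the plate is almost flush. I'll press down lightly until it touches.

```bash
python3 -m handwheel '[[[0,0,0.06],[0,0,0]],[[0,0,0.06],[0,0,0]],[[0,0,0.06],[0,0,0]]]'; python3 -m handwheel '[[[0,0,0.06],[0,0,0]],[[0,0,0.06],[0,0,0]],[[0,0,0.06],[0,0,0]]]'
```

```text
t: 9.6
tool_pos: [0.4848, 0.2013, 0.0584]
tool_rot: [2.165, 2.277, 0.0]
contact_force: [-2.2, -0.5, -1.2]
opening: 0.0112
grip_force: 79.8
t: 9.98
tool_pos: [0.4848, 0.2013, 0.0584]
tool_rot: [2.165, 2.277, -0.0]
contact_force: [-5.5, -1.8, 4.9]
opening: 0.0111
grip_force: 80.5
```

```bash
python3 -m handwheel '[[[0,0,0],[0,0,0]],[[0,0,0],[0,0,0]],[[0,0,0],[0,0,0]],[[0,0,0],[0,0,0]]]' 0 40; python3 -m handwheel '[[[0,0,-2],[0,0,0]],[[0,0,-6],[0,0,0]],[[0,0,-10],[0,0,0]],[[0,0,-10],[0,0,0]]]'; python3 - <<'E'
from m import *
shift([.411,-.324,.13],np.pi/2)
for n in("top","side"): cv2.imwrite(f"pics/{n}4.png",ctrl.get_image(n))
for n in("top","side"):
  for d in ctrl.landmark_of(n,"round_mount"): print(n,round(d["score"],2),np.round(d["position"],1),np.round(ray(n,d["position"],.003),4))
# steel disc centre on top of the mount, z=.033
for n,p in(("top",(479,280)),("side",(358,379))):
    im=cv2.imread(f"pics/{n}0.png"); w=im[p[1]-14:p[1]+15,p[0]-14:p[0]+15].astype(float)
    red=(w[...,2]-w[...,1]>60); ys,xs=np.nonzero(red)
    hull=cv2.convexHull(np.c_[xs,ys].astype(np.int32)); m=np.zeros(red.shape,np.uint8); cv2.fillConvexPoly(m,hull,1)
    v,u=np.nonzero((m==1)&~red&(w.min(2)>90)); c=[u.mean()+p[0]-14,v.mean()+p[1]-14]; print(n,"disc",len(u),np.round(c,1),np.round(ray(n,c,.033),4),"blob",np.round([xs.mean()+p[0]-14,ys.mean()+p[1]-14],1))
E
```

```text
t: 10.48
tool_pos: [0.4848, 0.2013, 0.0575]
tool_rot: [2.165, 2.277, 0.001]
contact_force: [-0.4, -0.0, 0.1]
opening: 0.0424
grip_force: 0.0
t: 10.98
tool_pos: [0.4874, 0.202, 0.162]
tool_rot: [2.161, 2.274, 0.011]
contact_force: [0.6, -0.4, 0.1]
opening: 0.0428
grip_force: 0.0
pos [0.4874 0.202  0.162 ] shift cm [-52.15 -10.32   3.03]
tool axes [[-0.051, 0.999, 0.008], [0.999, 0.051, 0.002], [0.002, 0.008, -1.0]]
turn about tool z -1.52 q6 0.20122396439380671
top 0.77 [441.2 340.7] [ 0.2947 -0.2358  0.003 ]
top 0.74 [475.3 282.8] [ 0.4131 -0.3218  0.003 ]
top 0.7 [427.8 258.7] [ 0.471  -0.2243  0.003 ]
top 0.67 [438.  303.8] [ 0.3723 -0.2368  0.003 ]
side 0.84 [273.4 384.5] [ 0.2927 -0.2442  0.003 ]
side 0.81 [356.9 389. ] [ 0.4156 -0.3218  0.003 ]
side 0.63 [311.2 364. ] [ 0.3712 -0.238   0.003 ]
side 0.52 [351.3 338.1] [ 0.4678 -0.2222  0.003 ]
top disc 40 [479.1 279.2] [ 0.4173 -0.3212  0.033 ] blob [477.  280.2]
side disc 62 [357.9 378.4] [ 0.4157 -0.3218  0.033 ] blob [357.  383.8]
```

```bash
python3 -m handwheel '[[[-6,-1.1,0],[0,0,0.18]],[[-12,-2.3,0],[0,0,0.36]],[[-18,-3.4,0.5],[0,0,0.54]],[[-24,-4.6,1],[0,0,0.72]],[[-30,-5.7,1.5],[0,0,0.9]]]'; python3 -c "
from h import *
shift([.4155,-.322,.13],np.pi/2)"
```

```text
t: 11.8
tool_pos: [0.4414, -0.1027, 0.1406]
tool_rot: [-2.941, -1.1, 0.002]
contact_force: [0.8, -0.3, 0.1]
opening: 0.0424
grip_force: 0.0
pos [ 0.4414 -0.1027  0.1406] shift cm [-16.34  14.86   1.05]
tool axes [[0.755, 0.656, -0.002], [0.656, -0.755, 0.001], [-0.001, -0.002, -1.0]]
turn about tool z 0.716 q6 0.4621918838650287
```

```bash
python3 -m handwheel '[[[-4.1,3.7,0],[0,0,0.18]],[[-8.2,7.4,0],[0,0,0.36]],[[-12.3,11.1,0],[0,0,0.54]],[[-16.3,14.8,0],[0,0,0.716]],[[-16.3,14.8,0],[0,0,0.716]]]';python3 -m handwheel '[[[0,0,0],[0,0,0]],[[0,0,0],[0,0,0]]]'; python3 - <<'E'
from m import *
for n in("top","side"): cv2.imwrite(f"pics/{n}5.png",ctrl.get_image(n))
shift([.4155,-.322,.033],np.pi/2)
f=lambda a,x,y:cv2.resize(a[y:y+150,x:x+133],(400,450),interpolation=cv2.INTER_CUBIC)
cv2.imwrite("pics/m5.png",np.hstack([f(cv2.imread("pics/top5.png"),410,190),f(cv2.imread("pics/side5.png"),290,280)]))
E
```

```text
t: 12.42
tool_pos: [0.4167, -0.3223, 0.1406]
tool_rot: [-3.14, -0.0, 0.003]
contact_force: [0.2, 1.9, -0.2]
opening: 0.043
grip_force: 0.0
t: 12.68
tool_pos: [0.4181, -0.3186, 0.1415]
tool_rot: [-3.14, -0.011, 0.001]
contact_force: [-1.1, -0.2, -0.7]
opening: 0.0427
grip_force: 0.0
pos [ 0.4184 -0.3188  0.1421] shift cm [-0.29  0.33 10.91]
tool axes [[1.0, 0.007, -0.0], [0.007, -1.0, 0.0], [-0.0, -0.0, -1.0]]
turn about tool z 0.007 q6 0.7707967302835955
```

View pics/m5.png

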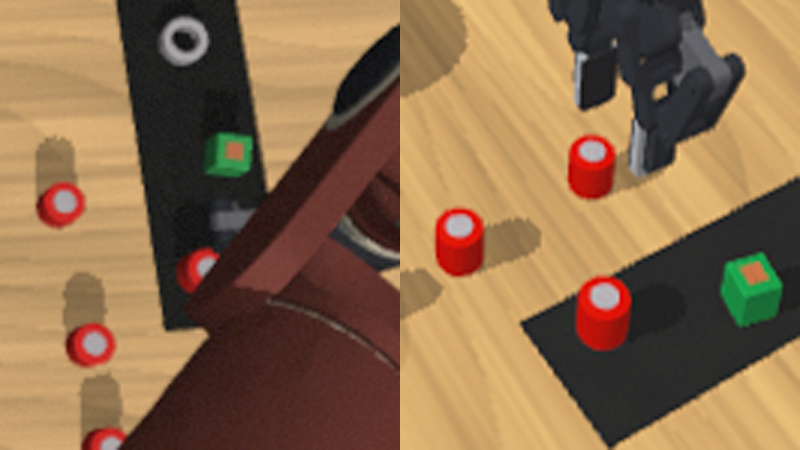

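The gripper hangs above the mat mount (side crop at (603,312), disc at (604,296)) and the neighbours are clear. I'll go down in two stages.

```bash
python3 -m handwheel '[[[-0.29,0.33,3],[0,0,0.007]],[[-0.29,0.33,7],[0,0,0.007]],[[-0.29,0.33,8.5],[0,0,0.007]],[[-0.29,0.33,8.5],[0,0,0.007]],[[-0.29,0.33,8.5],[0,0,0.007]]]'; python3 -c "
from h import *
shift([.4155,-.322,.012],np.pi/2)"
```

```text
t: 13.4
tool_pos: [0.4164, -0.3241, 0.0592]
tool_rot: [3.139, -0.002, 0.003]
contact_force: [1.2, -0.1, -0.2]
opening: 0.0426
grip_force: 0.0
pos [ 0.4164 -0.3241  0.0592] shift cm [-0.1  -0.22  4.72]
tool axes [[1.0, -0.001, 0.002], [-0.001, -1.0, -0.002], [0.002, 0.002, -1.0]]
turn about tool z -0.001 q6 0.7695256499464744
```

```bash
python3 -m handwheel '[[[-0.1,-0.2,0],[0,0,0]],[[-0.1,-0.2,1.5],[0,0,0]],[[-0.1,-0.2,3],[0,0,0]],[[-0.1,-0.2,4.3],[0,0,0]],[[-0.1,-0.2,4.7],[0,0,0]]]'; python3 -m handwheel '[[[0,0,0],[0,0,0]]]'; python3 - <<'E'
from h import *
shift([.4155,-.322,.012],np.pi/2)
im=ctrl.get_image("side"); cv2.imwrite("pics/s6.png",cv2.resize(im[330:430,300:433],(798,600),interpolation=cv2.INTER_CUBIC))
E
```

```text
t: 14.02
tool_pos: [0.4133, -0.3204, 0.0083]
tool_rot: [-3.139, 0.003, 0.004]
contact_force: [0.2, 0.4, -0.7]
opening: 0.0425
grip_force: 0.0
t: 14.15
tool_pos: [0.4141, -0.3211, 0.0098]
tool_rot: [-3.141, 0.003, 0.001]
contact_force: [-0.6, -0.4, -0.2]
opening: 0.0428
grip_force: 0.0
pos [ 0.4141 -0.3211  0.0098] shift cm [ 0.14  0.09 -0.22]
tool axes [[1.0, -0.002, -0.001], [-0.002, -1.0, 0.001], [-0.001, -0.001, -1.0]]
turn about tool z -0.002 q6 0.7708192451155872
```

View pics/s6.png

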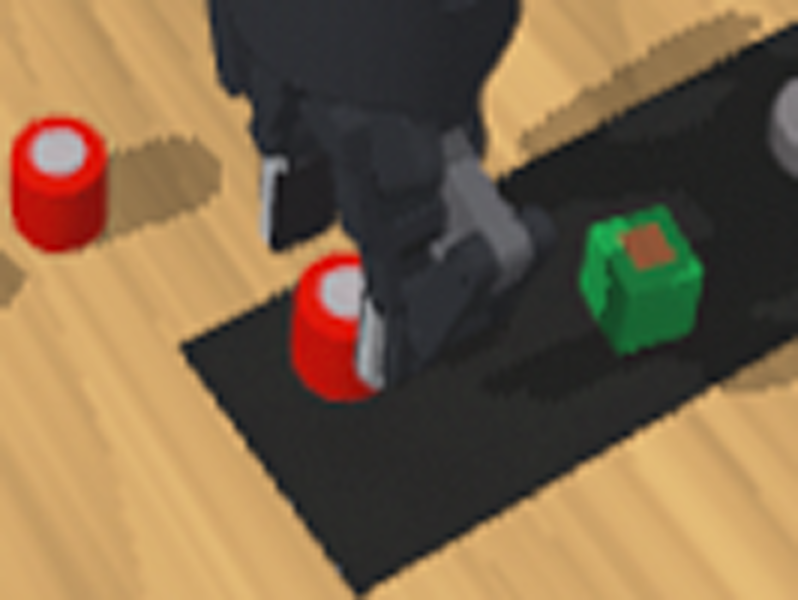

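The mount (crop (345,325)) stands between the two pads, and the green mount is clear. I'll close.

```bash
python3 -m handwheel '[[[0.14,0.09,-0.2],[0,0,0]],[[0.14,0.09,-0.2],[0,0,0]],[[0.14,0.09,-0.2],[0,0,0]]]'; python3 -m handwheel '[[[0,0,0],[0,0,0]],[[0,0,0],[0,0,0]],[[0,0,0],[0,0,0]],[[0,0,0],[0,0,0]]]' 1 40; python3 -m handwheel '[[[0,0,-1],[0,0,0]],[[0,0,-3],[0,0,0]],[[0,0,-7],[0,0,0]],[[0,0,-12],[0,0,0]],[[0,0,-14],[0,0,0]]]';  python3 - <<'E'
from m import *
shift([.4155,-.322,.15],np.pi/2)
T=[cv2.imread("pics/top0.png"),cv2.imread("pics/top4.png"),cv2.imread("pics/side4.png")]
f=lambda a,x,y:cv2.resize(a[y:y+75,x:x+66],(400,450),interpolation=cv2.INTER_CUBIC)
cv2.imwrite("pics/m7.png",np.hstack([f(T[1],200,220),f(T[2],240,180)]))
E
```

```text
t: 14.58
tool_pos: [0.4159, -0.3224, 0.0127]
tool_rot: [3.141, -0.003, 0.001]
contact_force: [0.1, 0.1, -0.6]
opening: 0.0427
grip_force: 0.0
t: 15.08
tool_pos: [0.4188, -0.3226, 0.0177]
tool_rot: [-3.141, 0.003, -0.007]
contact_force: [-2.0, 10.4, 26.0]
opening: 0.0001
grip_force: 13.1
t: 15.7
tool_pos: [0.4168, -0.3235, 0.1558]
tool_rot: [3.138, -0.003, 0.006]
contact_force: [0.3, -0.3, -0.3]
opening: -0.0
grip_force: 0.0
pos [ 0.4168 -0.3235  0.1558] shift cm [-0.13 -0.15  0.58]
tool axes [[1.0, -0.002, 0.004], [-0.002, -1.0, -0.004], [0.004, 0.004, -1.0]]
turn about tool z -0.002 q6 0.7715800788758995
```

View pics/m7.png

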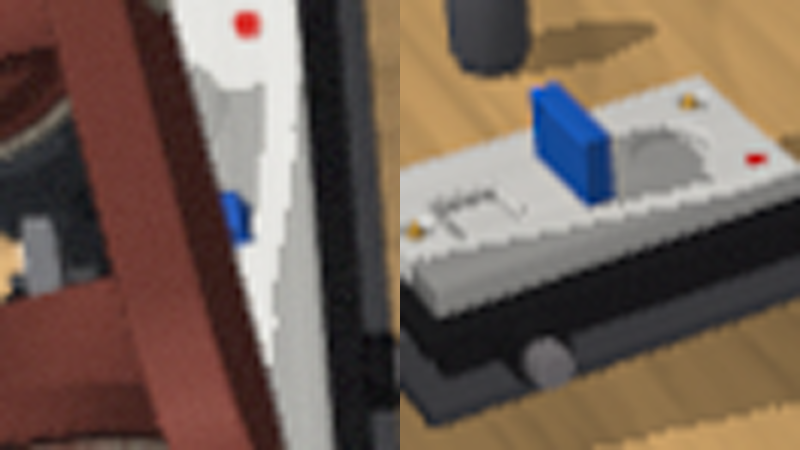

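The grasp missed: the fingers shut fully at opening 0, so the mount slipped out. The plate is fine, flush with both pins showing. I'll look for the mount.

```bash
python3 -m handwheel '[[[-18,0,-2],[0,0,0]],[[-18,0,-2],[0,0,0]],[[-18,0,-2],[0,0,0]],[[-18,0,-2],[0,0,0]]]' -1; python3 - <<'E'
from m import *
for n in("top","side"): cv2.imwrite(f"pics/{n}8.png",ctrl.get_image(n))
f=lambda a,x,y:cv2.resize(a[y:y+150,x:x+133],(400,450),interpolation=cv2.INTER_CUBIC)
cv2.imwrite("pics/m8.png",np.hstack([f(cv2.imread("pics/top8.png"),420,190),f(cv2.imread("pics/side8.png"),290,290)]))
E
```

```text
t: 16.2
tool_pos: [0.2332, -0.322, 0.1717]
tool_rot: [3.141, -0.011, -0.0]
contact_force: [1.1, -0.8, 0.8]
opening: 0.0726
grip_force: 0.0
```

View pics/m8.png

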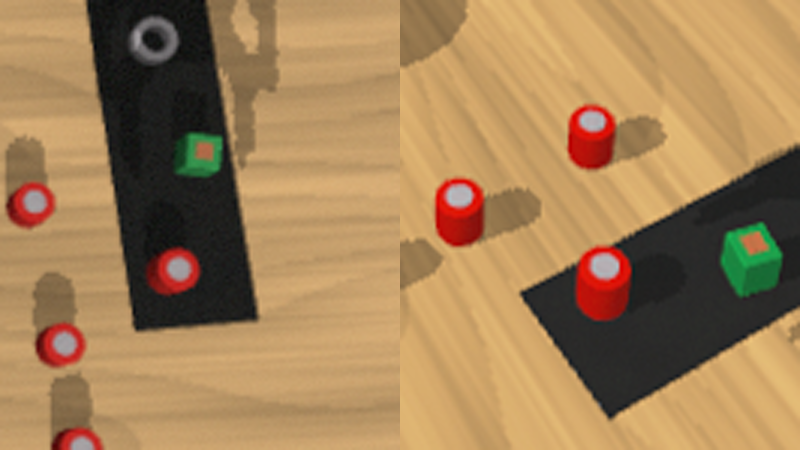

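The mount still stands where it was: disc at top px (479,279), side px (358,378). So the fingers must have passed it. I'll check where they really were against the saved picture.

```bash
python3 - <<'E'
from m import *
print("s6 seen(crop): far pad bottom-left 270,248; near pad bottom-left 375,388; mount disc 345,290, bottom 340,398")
for y in(.0214,-.0214):
  for x in(-.011,.011):
    for d in(0,.01,.02): 
      p=proj("side",[.4141+x,-.3211+y,.0098+d]); print("tip x%+.3f y%+.4f d%.2f"%(x,y,d),np.round((p-[300,330])*6,0))
for z in(.003,.033): print("mount",z,np.round((proj("side",[.4155,-.322,z])-[300,330])*6,0))
for n,p in(("top",(479,280)),("side",(358,379))):
  for k in("0","8"):
    im=cv2.imread(f"pics/{n}{k}.png"); w=im[p[1]-14:p[1]+15,p[0]-14:p[0]+15].astype(float)
    red=(w[...,2]-w[...,1]>60); ys,xs=np.nonzero(red)
    hull=cv2.convexHull(np.c_[xs,ys].astype(np.int32)); m=np.zeros(red.shape,np.uint8); cv2.fillConvexPoly(m,hull,1)
    v,u=np.nonzero((m==1)&~red&(w.min(2)>90)); print(n,k,"disc",len(u),np.round([u.mean()+p[0]-14,v.mean()+p[1]-14],2),"red",len(xs),np.round([xs.mean()+p[0]-14,ys.mean()+p[1]-14],2))
print(ctrl.get_obs()["opening"])
E
```

```text
s6 seen(crop): far pad bottom-left 270,248; near pad bottom-left 375,388; mount disc 345,290, bottom 340,398
tip x-0.011 y+0.0214 d0.00 [265. 300.]
tip x-0.011 y+0.0214 d0.01 [266. 279.]
tip x-0.011 y+0.0214 d0.02 [267. 257.]
tip x+0.011 y+0.0214 d0.00 [328. 269.]
tip x+0.011 y+0.0214 d0.01 [330. 248.]
tip x+0.011 y+0.0214 d0.02 [332. 227.]
tip x-0.011 y-0.0214 d0.00 [346. 415.]
tip x-0.011 y-0.0214 d0.01 [348. 394.]
tip x-0.011 y-0.0214 d0.02 [350. 373.]
tip x+0.011 y-0.0214 d0.00 [411. 382.]
tip x+0.011 y-0.0214 d0.01 [414. 361.]
tip x+0.011 y-0.0214 d0.02 [416. 339.]
mount 0.003 [341. 355.]
mount 0.033 [347. 291.]
top 0 disc 40 [479.08 279.2 ] red 170 [477.01 280.21]
top 8 disc 40 [479.08 279.2 ] red 169 [476.99 280.31]
side 0 disc 62 [357.89 378.4 ] red 294 [356.98 383.81]
side 8 disc 62 [357.73 378.19] red 305 [356.89 383.67]
0.08443485700420345
```

In the saved pictures, both here and on the plate rib, the finger tips sit about 15–20 mm above the reported TCP. The fingers therefore only skimmed the top of the mount. I'll go about 17 mm deeper, watching the force.

```bash
python3 -m handwheel '[[[6,0,0],[0,0,0]],[[12,0,1],[0,0,0]],[[17,0,4],[0,0,0]],[[18.2,0,8],[0,0,0]],[[18.2,0,11],[0,0,0]]]' 0 40; python3 -m handwheel '[[[0,0,0],[0,0,0]],[[0,0,0],[0,0,0]]]'; python3 -c "
from h import *
shift([.4163,-.3215,.01],np.pi/2)"
```

```text
t: 16.92
tool_pos: [0.4194, -0.3201, 0.059]
tool_rot: [-3.139, -0.004, 0.004]
contact_force: [-0.2, 0.4, -0.5]
opening: 0.0427
grip_force: 0.0
t: 17.18
tool_pos: [0.4187, -0.3222, 0.0629]
tool_rot: [3.141, -0.001, 0.001]
contact_force: [0.4, -0.0, 0.4]
opening: 0.0429
grip_force: 0.0
pos [ 0.4187 -0.3222  0.0629] shift cm [-0.24 -0.07  5.29]
tool axes [[1.0, -0.001, 0.0], [-0.001, -1.0, -0.0], [0.0, 0.0, -1.0]]
turn about tool z -0.001 q6 0.7744516983920732
```

```bash
python3 -m handwheel '[[[-0.24,-0.07,1],[0,0,0]],[[-0.24,-0.07,3],[0,0,0]],[[-0.24,-0.07,4.5],[0,0,0]],[[-0.24,-0.07,5.3],[0,0,0]],[[-0.24,-0.07,5.3],[0,0,0]]]'; python3 -m handwheel '[[[0,0,0.5],[0,0,0]],[[0,0,1],[0,0,0]],[[0,0,1.4],[0,0,0]],[[0,0,1.4],[0,0,0]],[[0,0,1.4],[0,0,0]]]'; python3 -m handwheel '[[[0,0,0],[0,0,0]],[[0,0,0],[0,0,0]],[[0,0,0],[0,0,0]],[[0,0,0],[0,0,0]]]' 1 40
```

```text
t: 17.8
tool_pos: [0.415, -0.3213, 0.0089]
tool_rot: [-3.141, 0.003, 0.001]
contact_force: [0.0, -0.1, 1.5]
opening: 0.0423
grip_force: 0.0
t: 18.42
tool_pos: [0.4154, -0.3216, -0.0046]
tool_rot: [3.141, -0.003, 0.0]
contact_force: [1.0, -0.2, -0.4]
opening: 0.0428
grip_force: 0.0
t: 18.92
tool_pos: [0.4157, -0.3219, -0.0042]
tool_rot: [3.141, -0.003, 0.001]
contact_force: [-0.4, 0.5, 3.0]
opening: 0.0281
grip_force: 39.7
```

Gripped: 28 mm opening at 39.7 N. I'll lift and carry it over the nest, at about (.5306,.2036).

```bash
python3 -m handwheel '[[[0,0,-1.5],[0,0,0]],[[0,0,-5],[0,0,0]],[[0,0,-10],[0,0,0]],[[0.5,-2,-13],[0,0,0]],[[1.5,-6,-13],[0,0,0]]]'; python3 -c "
from h import *
print(ctrl.get_obs()['opening'])
shift([.5306,.2036,.125],.051+np.pi/2)"
```

```text
t: 19.55
tool_pos: [0.4322, -0.2632, 0.13]
tool_rot: [3.137, -0.006, 0.009]
contact_force: [0.5, 1.0, -1.2]
opening: 0.0285
grip_force: 39.6
0.02848062218438945
pos [ 0.4322 -0.2632  0.13  ] shift cm [  9.65 -46.72   0.33]
tool axes [[1.0, -0.004, 0.006], [-0.004, -1.0, -0.005], [0.006, 0.005, -1.0]]
turn about tool z -0.055 q6 0.8807205260582428
```

```bash
python3 -m handwheel '[[[1.2,-5.8,0],[0,0,0]],[[2.4,-11.6,0],[0,0,0]],[[3.6,-17.4,0],[0,0,0]],[[4.8,-23.2,0],[0,0,-0.02]],[[6,-29,0],[0,0,-0.055]]]'; python3 -m handwheel '[[[1.2,-5.8,0],[0,0,0]],[[2.4,-11.6,0],[0,0,0]],[[3,-15,0],[0,0,0]],[[3,-15,0],[0,0,0]],[[3,-15,0],[0,0,0]]]'; python3 -c "
from h import *
shift([.5306,.2036,.07],.051+np.pi/2)"
```

```text
t: 20.18
tool_pos: [0.4909, 0.0303, 0.1261]
tool_rot: [3.14, 0.085, 0.001]
contact_force: [0.9, 0.1, -0.2]
opening: 0.0283
grip_force: 39.6
t: 20.8
tool_pos: [0.5126, 0.1792, 0.1254]
tool_rot: [3.14, 0.084, -0.001]
contact_force: [-0.4, -0.2, -0.4]
opening: 0.0282
grip_force: 39.7
pos [0.5126 0.1792 0.1254] shift cm [ 1.93 -2.35  5.54]
tool axes [[0.999, 0.053, -0.0], [0.053, -0.999, -0.001], [-0.0, 0.001, -1.0]]
turn about tool z 0.002 q6 1.7171208674234069
```

```bash
python3 -m handwheel '[[[1.93,-2.35,1],[0,0,0]],[[1.93,-2.35,3],[0,0,0]],[[1.93,-2.35,5],[0,0,0]],[[1.93,-2.35,6.2],[0,0,0]],[[1.93,-2.35,6.2],[0,0,0]]]'; python3 -m handwheel '[[[0,0,0],[0,0,0]],[[0,0,0],[0,0,0]]]'; python3 - <<'E'
from m import *
shift([.5306,.2036,.0378],.051+np.pi/2)
for n in("top","side"): cv2.imwrite(f"pics/{n}9.png",ctrl.get_image(n))
o=ctrl.get_obs(); tp=np.array(o["tool_pos"]); y=.051; c,s=np.cos(y),np.sin(y)
W=lambda l,b=(.4847,.2013):np.array([b[0]+c*l[0]-s*l[1],b[1]+s*l[0]+c*l[1],l[2]])
for k in("side4","side9"):
    im=cv2.imread(f"pics/{k}.png")
    for l in((.072,-.028,.052),):
        p=proj("side",W(l)); print(k,"dot pred",np.round(p,2),"seen",comp(im,p,"red",5))
im=cv2.imread("pics/side9.png"); p=proj("side",tp+[0,0,.0072+.015]); x0,y0=np.round(p).astype(int)-14
w=im[y0:y0+29,x0:x0+29].astype(float); red=((w[...,2]-w[...,1])>60)&(w[...,2]>1.8*w[...,0]); n,lab,st,ce=cv2.connectedComponentsWithStats(red.astype(np.uint8)); 
print("mount body pred",np.round(p,1),[(np.round(ce[i]+[x0,y0],1),st[i].tolist()) for i in range(1,n) if st[i,4]>8], x0,y0)
for q in("round_mount","round_nest"):
  for d in ctrl.landmark_of("side",q)[:5]: print(q,round(d["score"],2),np.round(d["position"],1))
print("pred mount",np.round(proj("side",tp+[0,0,.0072]),1),"nest",np.round(proj("side",W((.046,0,.045))),1),"tool t",o["t"],o["opening"])
E
```

```text
t: 21.42
tool_pos: [0.5295, 0.2033, 0.0615]
tool_rot: [3.14, 0.083, -0.005]
contact_force: [0.1, -0.3, -0.6]
opening: 0.0287
grip_force: 39.7
t: 21.68
tool_pos: [0.5316, 0.2044, 0.0644]
tool_rot: [-3.14, -0.084, -0.003]
contact_force: [0.2, 0.2, -0.2]
opening: 0.0282
grip_force: 39.7
pos [0.5316 0.2044 0.0644] shift cm [-0.11  0.07  2.66]
tool axes [[0.999, 0.053, 0.002], [0.053, -0.999, 0.0], [0.002, -0.0, -1.0]]
turn about tool z 0.002 q6 1.753897638305974
side4 dot pred [297.91 205.57] seen (array([298.09593023, 206.        ]), 3)
side9 dot pred [297.91 205.57] seen (array([298.14335664, 206.        ]), 3)
mount body pred [283.4 191.9] [(array([281.3, 193.5]), [9, 7, 12, 15, 74])] 269 178
round_mount 0.65 [283.2 197.6]
round_mount 0.64 [274.9 380.4]
round_mount 0.61 [313.  365.9]
round_mount 0.53 [352.4 340.9]
round_nest 0.63 [282.8 203.4]
pred mount [283.6 196.9] nest [283.9 205.8] tool t 21.775 0.02839195433467292
```

```bash
python3 -m handwheel '[[[-0.1,0.07,0.3],[0,0,0]],[[-0.1,0.07,0.8],[0,0,0]],[[-0.1,0.07,1.2],[0,0,0]],[[-0.1,0.07,1.4],[0,0,0]],[[-0.1,0.07,1.4],[0,0,0]]]'; python3 -m handwheel '[[[0,0,0.2],[0,0,0]],[[0,0,0.4],[0,0,0]],[[0,0,0.6],[0,0,0]],[[0,0,0.7],[0,0,0]],[[0,0,0.7],[0,0,0]]]'
```

```text
t: 22.5
tool_pos: [0.5298, 0.2034, 0.0491]
tool_rot: [3.14, 0.084, -0.001]
contact_force: [0.7, 0.2, -0.4]
opening: 0.028
grip_force: 39.7
t: 23.12
tool_pos: [0.5298, 0.2034, 0.0422]
tool_rot: [3.14, 0.084, -0.0]
contact_force: [-0.6, -0.7, -0.1]
opening: 0.0283
grip_force: 39.7
```

```bash
python3 -m handwheel '[[[0.05,0,0.1],[0,0,0]],[[0.05,0,0.2],[0,0,0]],[[0.05,0,0.3],[0,0,0]],[[0.05,0,0.3],[0,0,0]],[[0.05,0,0.3],[0,0,0]]]'; python3 -m handwheel '[[[0,0,0.08],[0,0,0]],[[0,0,0.08],[0,0,0]],[[0,0,0.08],[0,0,0]]]';python3 -m handwheel '[[[0,0,0.06],[0,0,0]],[[0,0,0.06],[0,0,0]],[[0,0,0.06],[0,0,0]]]'
```

```text
t: 23.75
tool_pos: [0.5304, 0.2035, 0.0393]
tool_rot: [-3.14, -0.084, 0.0]
contact_force: [-0.2, -1.0, 0.0]
opening: 0.028
grip_force: 39.7
t: 24.12
tool_pos: [0.5304, 0.2035, 0.0386]
tool_rot: [3.14, 0.084, 0.0]
contact_force: [-0.0, 0.4, 0.2]
opening: 0.0279
grip_force: 39.7
t: 24.5
tool_pos: [0.5304, 0.2035, 0.0379]
tool_rot: [3.14, 0.084, -0.0]
contact_force: [-0.5, 0.8, 0.5]
opening: 0.0283
grip_force: 39.7
```

```bash
python3 -m handwheel '[[[0,0,0.08],[0,0,0]],[[0,0,0.08],[0,0,0]],[[0,0,0.08],[0,0,0]]]';python3 -m handwheel '[[[0,0,0.08],[0,0,0]],[[0,0,0.08],[0,0,0]],[[0,0,0.08],[0,0,0]]]'
```

```text
t: 24.88
tool_pos: [0.5306, 0.2035, 0.0378]
tool_rot: [3.14, 0.084, 0.0]
contact_force: [-3.4, -1.2, 5.6]
opening: 0.0283
grip_force: 40.2
t: 25.25
tool_pos: [0.5306, 0.2035, 0.0378]
tool_rot: [3.14, 0.084, -0.0]
contact_force: [-4.4, -1.0, 10.5]
opening: 0.0286
grip_force: 40.7
```

Contact came exactly at the height that means fully home (.0378). I'll release and withdraw.

```bash
python3 -m handwheel '[[[0,0,0],[0,0,0]],[[0,0,0],[0,0,0]],[[0,0,0],[0,0,0]],[[0,0,0],[0,0,0]]]' 0; python3 -m handwheel '[[[0,0,-1],[0,0,0]],[[0,0,-4],[0,0,0]],[[0,0,-9],[0,0,0]],[[0,0,-14],[0,0,0]],[[-6,0,-18],[0,0,0]]]'; python3 -m handwheel '[[[-6,3,0],[0,0,0]],[[-12,6,0],[0,0,0]],[[-14,12,0],[0,0,0]],[[-14,18,0],[0,0,0]],[[-14,18,0],[0,0,0]]]'; python3 - <<'E'
from m import *
for n in("top","side"): cv2.imwrite(f"pics/{n}A.png",ctrl.get_image(n))
y=.051;c,s=np.cos(y),np.sin(y)
W=lambda l:np.array([.4847+c*l[0]-s*l[1],.2013+s*l[0]+c*l[1],l[2]])
for n in("top","side"):
    im=cv2.imread(f"pics/{n}A.png")
    print(n,"dot pred",np.round(proj(n,W((.072,-.028,.052))),1),"seen",comp(im,proj(n,W((.072,-.028,.052))),"red",4))
    p=proj(n,W((.046,0,.075)));q=np.round(p).astype(int); w=im[q[1]-12:q[1]+13,q[0]-12:q[0]+13].astype(float)
    red=(w[...,2]-w[...,1]>60); nn,lab,st,ce=cv2.connectedComponentsWithStats(red.astype(np.uint8),connectivity=8); i=1+np.argmax(st[1:,4]); red=lab==i
    ys,xs=np.nonzero(red); hull=cv2.convexHull(np.c_[xs,ys].astype(np.int32)); m=np.zeros(red.shape,np.uint8); cv2.fillConvexPoly(m,hull,1)
    v,u=np.nonzero((m==1)&~red&(w.min(2)>80))
    if len(u):
        d=[u.mean()+q[0]-12,v.mean()+q[1]-12]; print(n,"disc pred",np.round(p,1),"seen",len(u),np.round(d,1),"world err mm",np.round(1000*(ray(n,d,.075)-W((.046,0,.075))),1),"red",st[i].tolist())
    for k in("round_mount","round_nest"):
        print(n,k,[(round(e["score"],2),np.round(e["position"],1).tolist()) for e in ctrl.landmark_of(n,k)[:5]],"pred",np.round(proj(n,W((.046,0,.045))),1))
    for k in("square_mount","vial","objective","gauge_ring"):
        e=ctrl.landmark_of(n,k)[:1]; print(k,[np.round(ray(n,x["position"],0),3)[:2].tolist() for x in e])
E
```

```text
t: 25.75
tool_pos: [0.5303, 0.2035, 0.036]
tool_rot: [3.14, 0.084, -0.001]
contact_force: [-0.1, 1.0, 0.6]
opening: 0.0424
grip_force: 0.0
t: 26.38
tool_pos: [0.4806, 0.2008, 0.215]
tool_rot: [-3.14, -0.082, -0.007]
contact_force: [-0.6, 0.5, 1.4]
opening: 0.0429
grip_force: 0.0
t: 27.0
tool_pos: [0.3482, 0.0101, 0.212]
tool_rot: [3.14, 0.07, 0.004]
contact_force: [-0.1, 0.3, 0.4]
opening: 0.0426
grip_force: 0.0
top dot pred [239.9 224.2] seen (array([240.20713732, 223.50116369]), 14)
top disc pred [225.7 235.2] seen 49 [225.6 234.4] world err mm [ 1.7  0.  -0. ] red [5, 5, 16, 16, 138]
top round_mount [(0.6, [228.3, 237.2]), (0.6, [438.0, 304.9]), (0.51, [443.5, 337.4]), (0.49, [426.3, 259.6]), (0.42, [229.9, 259.5])] pred [228.1 238.1]
top round_nest [(0.81, [229.1, 240.5])] pred [228.1 238.1]
square_mount [[0.498, -0.353]]
vial [[0.696, 0.009]]
objective [[0.525, 0.385]]
gauge_ring [[0.588, -0.338]]
side dot pred [297.9 205.6] seen (array([298.09455587, 206.        ]), 3)
side disc pred [283.4 195.9] seen 15 [283.9 195.9] world err mm [ 1.3 -0.5 -0. ] red [8, 9, 11, 15, 131]
side round_mount [(0.8, [311.0, 360.0]), (0.71, [272.8, 385.4]), (0.53, [351.1, 341.7]), (0.51, [281.9, 207.3])] pred [283.9 205.8]
side round_nest [(0.94, [281.5, 203.6])] pred [283.9 205.8]
square_mount [[0.494, -0.351]]
vial [[0.692, 0.002]]
objective [[0.52, 0.372]]
gauge_ring [[0.582, -0.333]]
```

The mount's disc and the plate's dot match their predicted seated positions within 2 mm in both cameras, and nothing else has moved. I'm handing in.

```bash
python3 -m handwheel '[[[0,0,0],[0,0,0]],[[0,0,0],[0,0,0]]]' | head -2; python3 -c "
from station import ctrl
print(ctrl.finish_job())"
```

```text
t: 27.95
tool_pos: [0.3483, 0.0135, 0.2111]
the job is handed in; nothing more can be done
None
```

The job is handed in at about 28 s: the plate measured flush over both pins and the red mount home in the round nest, after a first grasp that closed on nothing and left it standing; no verdict was shown.

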